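# Snap the cover into the sensor head with the hand presser

## Robot

A 7-joint arm with a two-finger parallel gripper is mounted at the origin on the work surface; the furniture and walls round the work are solid. World frame = base frame: x ahead of the robot, y to its left, z up, the work surface at z = 0. Lengths are in mm, angles in rad, forces in N, time in s.
With the tool pointing down it reaches from about 425 to 875 mm from the base axis. Payload 9.9 kg.
Tool frame: the origin (TCP) lies between the finger pads, 19 mm behind the fingertips; this is the grasp point; z points along the fingers, y is the line along which they close (so a half turn about z gives the same grasp; the last joint's range is limited). The gripper opens to 85 mm and grips with 20 to 120 N. Pads are 22 mm wide; open, the fingers measure 114 mm over their backs; the gripper's body (76 mm by 85 mm) begins 54 mm behind the grasp point. The pads swing forward as they close: fully open they stand 13 mm farther back than shut.
Start: joints at [-1.395, 0.576, 0.025, 1.437, -0.015, 1.129, -0.057], TCP at [173.391, 652.353, 249.989] pointing down, gripper open.
Joint ranges: [-2.76, 2.76], [-0.34, 2.15], [-1.52, 1.57], [0.19, 2.46], [-1.09, 4.23], [0.17, 1.99], [-2.82, 2.82]. Speed limits (rad/s): [2.22, 2.22, 3.01, 3.01, 3.14, 3.14, 3.14].

## Interface

Orientations are given as a unit quaternion [x, y, z, w].
In Python, from workcell import bot gives the robot as it stands. Calls block until the motion is done:
- bot.goto(position, orientation): joint-space move of the TCP to a pose.
- bot.movel(position, rot=None, rate=150): straight line of the TCP; rot=None keeps the orientation; rate is the mean speed in mm/s.
- bot.goto_joints(angles): joint-space move.
- bot.open_gripper() and bot.close(): open the fingers fully, or close them until they stop; the grip force is fixed at half the most.
- bot.pause(seconds).
- bot.ik(position, orientation): joint angles nearest the present ones, or None.
- bot.observe(): the state.
- bot.get_image(name): name is "scene" or "side" or "wrist"; returns the picture (420x560x3 uint8, red, green, blue); there is no depth.
- bot.calibration(name): a dict with "camera_matrix" (3x3 intrinsics, pixels), "pose" (4x4, takes a point from camera to world coordinates); the wrist camera has in their place "mount" (4x4, takes a point from camera to tool coordinates, whose origin is the TCP and whose axes are the flange's). Camera axes: x right, y down, z forward; pixel columns grow to the right and rows downward; lengths in mm; the calibration is good to about 2 mm. The wrist camera is an equidistant fisheye: a pixel r from the principal point sees the ray r / f radians off the axis. A picture is of the moment at which its call begins: read the wrist's pose just before it. calibration takes no time and is no camera call.
A pose or a line that the arm cannot do raises bot.PlanningError and nothing moves.
- bot.hand_in(): hands the job in; it is judged then, once.
The state is a dict: "t": time; "q": joint angles; "qvel": joint speeds; "joint_efforts": joint torques, N m; "tcp_pos": TCP position; "tcp_rot": TCP orientation; "contact_force": force on the tool from outside, world axes, zero at the start; "moment": the same for the moment, N m; "width": finger opening in mm; "gripper_force": force on a finger pad.
Only numpy, scipy, OpenCV 4.12 (cv2) and the standard library are available. Lean on these libraries where they do the work, as an engineer would, in place of code of your own. Each camera call takes 0.05 s, during which the arm holds its last target. There are 200 camera calls.

## Task

Take the hand presser out of its leaning rest, hold it upright over the sensor head whose cover still stands proud, and press that cover straight down with the presser's flat steel face (not with the fingers) until it snaps in fully home. Then lay the presser back in its leaning rest and let go. Leave the finished sensor head's cover untouched, and do not knock over or shift the vial that stands between the two heads.

Things in the scene. Friction and masses are not known exactly. Their poses are not given: they have to be found in the camera images.
- head_1: Unfinished sensor head, fixed to the bench, left or right of head_2: grey round housing 90 mm diameter on a 104 mm flange, rim 36 mm high, with a round recess in its top, 42.6 mm wide, 13 mm deep (floor at z = 23 mm). Three sprung steel balls in the recess wall, 4 mm below the rim, hold the cover. A plug stub reaches 62 mm along +x, 26 mm high. Origin: centre of the underside, z up.
- head_2: Finished sensor head, the same shape and size as head_1; its cover, cover_2, is already fully home.
- cover_1: Loose black snap cover lying proud in head_1's mouth on the balls: bevelled disc 40 mm wide, 9 mm thick, flat boss 28 mm wide, 4 mm high on top. Origin: centre of the underside, z up; at the start z = 32 mm (boss top 9 mm above the rim), fully home z = 23 mm (boss top flush with the rim). About 10 N pushes it past the balls, then it goes home and stays; more does no harm.
- cover_2: The same cover, already home in head_2 (boss top flush with the rim). To be left alone.
- presser: Loose hand presser 150 mm long, about 150 g: flat steel head 24 mm wide (0-30 mm from the face), 14 mm neck, grey square handle 24 x 24 mm (55-150 mm), flats to x and y. Origin: centre of the flat face; z runs to the handle end. Starts in the rest, handle up, leaning 0.524 rad along the rest's -x, y axes parallel. Grip 120 mm from the face, fingers closing along y, tool pointing along -z.
- presser_top (a point): Centre of the presser's handle end, 150 mm from the face. When the presser is in its rest, the upper 65 mm of the handle stand clear of the channel.
- rest: Leaning rest, fixed: grey foot plate 120 (x) x 64 (y) x 8 mm and an aluminium channel sloping 30 degrees from vertical, top towards -x (which points roughly to the robot's right), open on the upper (+x) side, 30 mm wide inside, 86 mm long, walls 10 mm up the presser's sides. The presser lifts straight up out of it and goes back straight down at the same lean. Origin: centre of the underside.
- rest_foot (a point): Point on the foot stop of the channel where the centre of the presser's face lies when the presser is in the rest: 35 mm along the rest's +x from its origin, 22.5 mm above the bench.
- rest_top (a point): Point where the centre of the handle end (presser_top) lies when the presser is in the rest: 150 mm up the slope from rest_foot.
- vial_a: Amber vial with black cap, 25 mm diameter, 73 mm high, standing loose between the two heads. Origin: centre of its foot.
Not all that is in view belongs to the job. Leave any orange or red look-alike of the cover_1 alone.

How it is judged:
By the outcome, as a careful person would: the job done as asked, in the order asked, and still so for the second after the job is handed in, with the robot touching nothing.
It also fails if it takes over 45 s, if anything falls off the work surface, if the arm or the gripper's body presses on something with over 40 N, if the wrist force passes 120 N, or if a joint passes its speed limit or range.

## Working session

There is one attempt and no reset: what is moved stays moved. The work goes in short steps, each a Python script; the robot and the scene stay as the last script left them, time stands still between calls to the robot, and variables do not carry over. Pictures are saved under pics/ and viewed, at most 10 in all, crops included, and the job is handed in when it is done.

```bash
mkdir -p pics; ls
python3 - <<'E'
from workcell import bot
import cv2,numpy as np
for n in ["scene","side","wrist"]:
    im=bot.get_image(n); cv2.imwrite(f"pics/{n}0.png",im[:,:,::-1])
    c=bot.calibration(n); print(n,{k:np.round(v,3).tolist() for k,v in c.items()})
s=bot.observe();print(s["t"],s["tcp_rot"],s["width"],s["contact_force"])
E
```

```text
pics
scene {'camera_matrix': [[430.823, 0.0, 279.258], [0.0, 430.823, 213.033], [0.0, 0.0, 1.0]], 'pose': [[0.657, -0.384, 0.648, -349.077], [-0.754, -0.33, 0.568, -929.748], [-0.004, -0.862, -0.507, 787.598], [0.0, 0.0, 0.0, 1.0]]}
side {'camera_matrix': [[380.658, 0.0, 277.431], [0.0, 380.658, 206.524], [0.0, 0.0, 1.0]], 'pose': [[0.951, -0.164, 0.263, 260.301], [-0.31, -0.519, 0.796, -1015.397], [0.006, -0.839, -0.545, 655.265], [0.0, 0.0, 0.0, 1.0]]}
wrist {'camera_matrix': [[325.192, 0.0, 286.347], [0.0, 325.192, 210.401], [0.0, 0.0, 1.0]], 'mount': [[0.002, -0.963, -0.27, 69.589], [1.0, 0.002, -0.0, -0.358], [0.001, -0.27, 0.963, -124.909], [0.0, 0.0, 0.0, 1.0]]}
0.15 [ 1.29527915e-01  9.91575574e-01 -6.30286681e-04 -5.13426285e-05] 85.75705711069355 [-0.03039553  0.58162626 -0.09064355]
```

View pics/scene0.png

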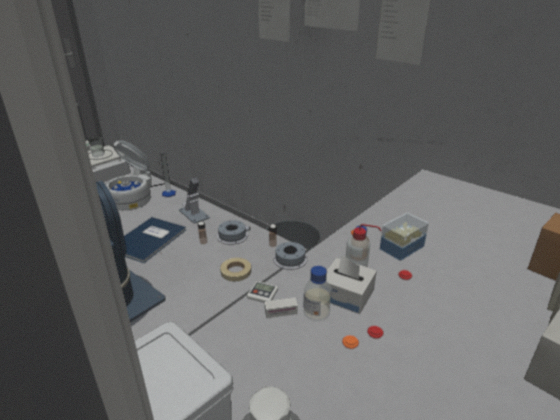

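View pics/side0.png

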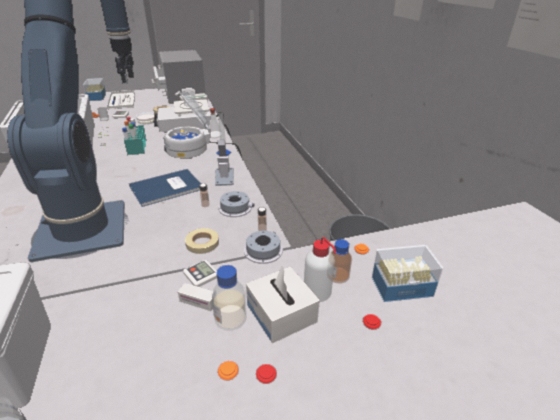

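```bash
cat > h.py <<'E'
from workcell import bot
import cv2,numpy as np
from scipy.spatial.transform import Rotation as R
def ray(n,uv,pose=None):
    c=bot.calibration(n);K=c["camera_matrix"]
    x=np.array([(uv[0]-K[0][2])/K[0][0],(uv[1]-K[1][2])/K[1][1]])
    if n=="wrist":
        r=np.hypot(*x);d=np.r_[x/r*np.sin(r),np.cos(r)] if r>0 else np.array([0,0,1.]);P=pose@np.array(c["mount"])
    else: d=np.r_[x,1];P=np.array(c["pose"])
    d=P[:3,:3]@d;return P[:3,3],d/np.linalg.norm(d)
def onz(n,uv,z,pose=None):
    o,d=ray(n,uv,pose);return o+d*(z-o[2])/d[2]
def tri(rs):
    A=sum(np.eye(3)-np.outer(d,d) for o,d in rs);b=sum((np.eye(3)-np.outer(d,d))@o for o,d in rs)
    return np.linalg.solve(A,b)
def tcp():
    s=bot.observe();T=np.eye(4);T[:3,:3]=R.from_quat(s["tcp_rot"]).as_matrix();T[:3,3]=s["tcp_pos"];return T
def proj(n,p,pose=None):
    c=bot.calibration(n);K=np.array(c["camera_matrix"])
    P=pose@np.array(c["mount"]) if n=="wrist" else np.array(c["pose"])
    q=P[:3,:3].T@(np.array(p)-P[:3,3])
    if n=="wrist":
        a=np.arctan2(np.hypot(q[0],q[1]),q[2]);x=q[:2]/np.hypot(q[0],q[1])*a
    else:x=q[:2]/q[2]
    return x*K[0,0]+K[:2,2]
E
python3 - <<'E'
from h import *
for nm,a,b,z in [("headA",(232,227),(235,200),36),("headB",(290,250),(263,241),36),("vialA",(202,238),(205,204),0),("vialB",(272,243),(262,229),0),("presstop",(193,180),(222,155),150),("restfoot",(195,214),(224,180),0)]:
    print(nm,onz("scene",a,z).round(),onz("side",b,z).round(),tri([ray("scene",a),ray("side",b)]).round())
s=cv2.imread("pics/scene0.png")[150:290,150:330];t=cv2.imread("pics/side0.png")[120:270,150:330]
cv2.imwrite("pics/c1.png",np.hstack([cv2.resize(s,(400,311),interpolation=3),cv2.resize(t,(400,311),interpolation=3)]))
E
```

```text
headA [444. -29.  36.] [447. -36.  36.] [449. -23.  29.]
headB [ 468. -255.   36.] [ 472. -257.   36.] [ 473. -251.   31.]
vialA [371.  40.   0.] [361.  26.   0.] [362.  27.   4.]
vialB [ 499. -154.    0.] [ 497. -158.    0.] [ 498. -156.    0.]
presstop [443. 149. 150.] [432.  51. 150.] [452. 159. 121.]
restfoot [455. 179.   0.] [450. 163.   0.] [453. 174.  -2.]
```

View pics/c1.png

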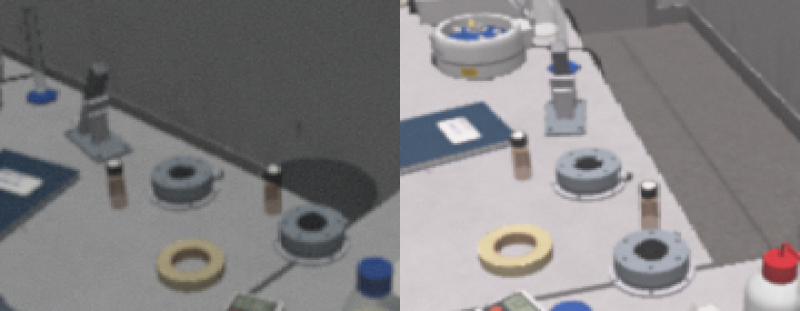

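View pics/wrist0.png

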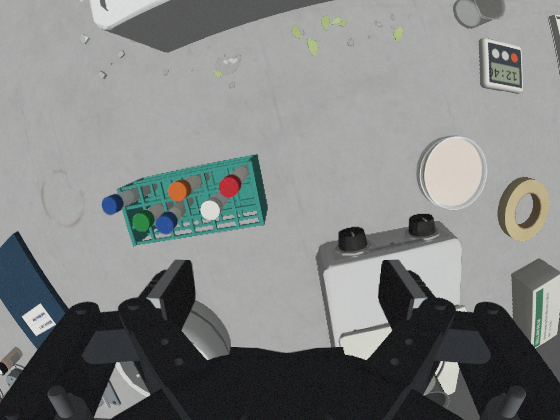

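Run:
```python
from h import *
import pickle
out={}
bot.movel([250,620,330],rate=300)
for i,p in enumerate([[590,120,330],[590,-140,330]]):
    bot.goto(p,[0,1,0,0]); bot.pause(0.2)
    T=tcp(); im=bot.get_image("wrist"); cv2.imwrite(f"pics/w{i+1}.png",im[:,:,::-1]); np.save(f"pics/T{i+1}.npy",T)
    print(bot.observe()["t"],T[:3,3])
for y in (0,1):
  for yaw in (np.pi/2,-np.pi/2):
    # tool tilted 30deg towards -y, tool y along world x
    r=R.from_euler('z',yaw)*R.from_quat([0,1,0,0])
    r2=R.from_euler('x',np.pi/6)*r
    print(yaw,r2.as_matrix()[:,2],bot.ik([450,150,150],r2.as_quat()),bot.ik([450,-30,200],r.as_quat()),bot.ik([470,-254,200],r.as_quat()))
  break
```

```text
3.1 [589.92277646 120.74473261 329.96592894]
4.3667 [ 590.47366441 -138.10383254  329.91053181]
1.5707963267948966 [ 0.         0.5       -0.8660254] [ 0.64996919  0.65924867 -1.07314802  2.16129511  0.1453634   0.47262429
  2.74413497] [ 0.44060005  0.35588508 -0.63543392  2.05641844  0.2879994   0.8155003
  2.77701067] [ 1.17980509  0.71037014 -1.29206262  1.85184545  0.74584581  1.17812553
  2.77174321]
-1.5707963267948966 [ 0.         0.5       -0.8660254] [-0.27464448  0.4882692   0.31107619  2.19197074 -1.03870833  0.80163931
  0.87091506] [-0.51310208  0.37274655  0.65293045  2.08652614 -0.32003684  0.77995283
  0.3372513 ] [-0.03524691  0.50207129  0.66993247  1.89247235 -0.39718335  0.88276395
  0.83203056]
```

View pics/w1.png

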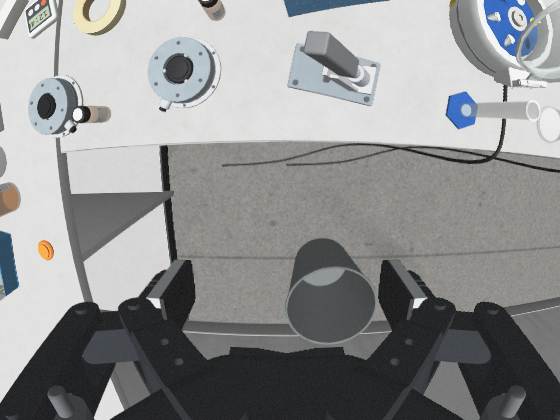

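View pics/w2.png

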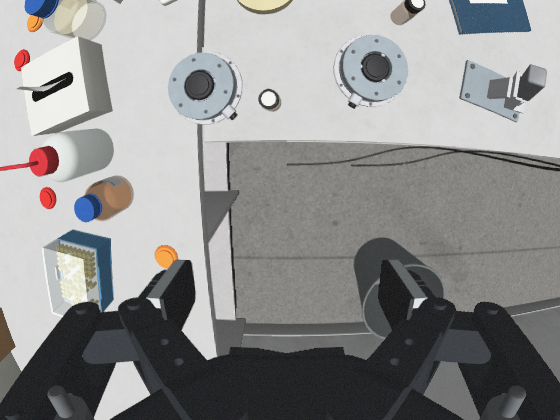

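Run:
```python
import cv2,numpy as np
a=cv2.imread("pics/w1.png");b=cv2.imread("pics/w2.png")
def c(im,x,y,w,h):return cv2.resize(im[y:y+h,x:x+w],(400,300),interpolation=cv2.INTER_CUBIC)
cv2.imwrite("pics/c2.png",np.vstack([np.hstack([c(a,280,25,104,78),c(b,450,45,104,78)]),np.hstack([c(b,320,25,104,78),c(b,155,45,104,78)])]))
```

```text
(no output)
```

View pics/c2.png

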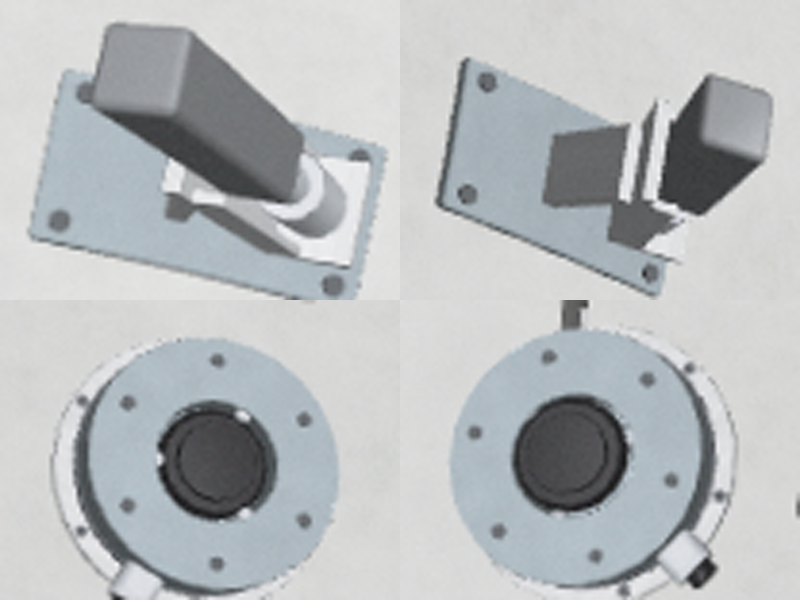

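```bash
cat > fit.py <<'E'
from h import *
from scipy.optimize import least_squares
T=[np.load("pics/T1.npy"),np.load("pics/T2.npy")]
k=104/400
def w1(x,y):return (0,280+x*k,25+y*k)
def w2(x,y):return (1,450+(x-400)*k,45+y*k)
obs=[(w1(65,70),(-60,-32,8)),(w1(30,235),(-60,32,8)),(w1(387,148),(60,-32,8)),(w1(353,300),(60,32,8)),
     (w2(466,57),(-60,-32,8)),(w2(437,203),(-60,32,8)),(w2(657,297),(60,32,8))]
# determine orientation: try both signs, include presser top
top=np.array([35-75,0,22.5+150*np.cos(np.pi/6)])
tops=[w1(143,69),w2(736,115)]
def res(p,full=False):
    Rz=R.from_euler('z',p[2]).as_matrix();r=[]
    for o,m in obs+[(t,top) for t in tops]:
        r.append(proj("wrist",Rz@np.array(m)+[p[0],p[1],0],T[o[0]])-o[1:])
    return np.array(r) if full else np.ravel(r)
for y0 in(1.57,-1.57):
    f=least_squares(res,[452,170,y0],loss="soft_l1");print(f.x,f.cost)
    if y0>0:
        print(res(f.x,True).round(1).tolist()); Rz=R.from_euler('z',f.x[2]).as_matrix();print("top model",Rz@top+[*f.x[:2],0])
print("top tri",tri([ray("wrist",t[1:],T[t[0]]) for t in tops]))
# corner triangulation check
print("corner tri",tri([ray("wrist",obs[0][0][1:],T[0]),ray("wrist",obs[4][0][1:],T[1])]))
# heads (view w2)
a=np.linspace(0,2*np.pi,73)
def circ(c,r,z):return np.array([proj("wrist",[c[0]+r*np.cos(t),c[1]+r*np.sin(t),z],T[1]) for t in a])
im=cv2.resize(cv2.imread("pics/w2.png"),None,fx=4,fy=4,interpolation=cv2.INTER_CUBIC)
for nm,bb,c0 in [("A",[320+88*k,320+338*k,25+38*k,25+292*k],(447,-30)),("B",[155+50*k,155+300*k,45+32*k,45+290*k],(471,-254))]:
    def rb(c):
        q=circ(c,45,36);return [q[:,0].min()-bb[0],q[:,0].max()-bb[1],q[:,1].min()-bb[2],q[:,1].max()-bb[3]]
    f=least_squares(rb,c0);print(nm,f.x,np.round(f.fun,1))
    for r,z,col in[(45,36,(0,255,255)),(14,36,(0,255,0)),(14,45,(0,0,255))]:
        cv2.polylines(im,[np.int32((circ(f.x,r,z)+.5)*4)],True,col,1)
cv2.imwrite("pics/ov.png",np.hstack([im[100:412,1280:1680],im[180:492,620:1020]]))
E
python3 fit.py
```

```text
[437.2454645  186.51758257   1.76547581] 306.0952575801119
[[-0.5, 49.5], [-0.4, -38.0], [0.5, 16.4], [0.5, -66.6], [0.3, 45.3], [1.4, -34.1], [1.8, -59.6], [-1.4, -0.1], [-0.2, 1.1]]
top model [444.98354771 147.27319356 152.40381057]
[437.24570229 186.51761708   8.04865498] 306.09525757310774
top tri [444.03142967 148.65755354 151.18480276]
corner tri [409.26112869 134.38537306   5.48181011]
A [444.99522645 -22.20194946] [-0.4  0.5 -0.1  0.1]Traceback (most recent call last):
  File "fit.py", line 31, in <module>
    f=least_squares(rb,c0);print(nm,f.x,np.round(f.fun,1))
    return func(*args, **kwargs)
    vector_fun = VectorFunction(
        fun_wrapped,
    ...<6 lines>...
        workers=workers
    )
    self._update_fun()
    ~~~~~~~~~~~~~~~~^^
    self.f = self.fun_wrapped(xp_copy(self.x))
             ~~~~~~~~~~~~~~~~^^^^^^^^^^^^^^^^^
    return np.atleast_1d(self.fun(x))
                         ~~~~~~~~^^^
    return self.f(x, *self.args, **self.kwargs)
           ~~~~~~^^^^^^^^^^^^^^^^^^^^^^^^^^^^^^
  File "fit.py", line 30, in rb
    q=circ(c,45,36);return [q[:,0].min()-bb[0],q[:,0].max()-bb[1],q[:,1].min()-bb[2],q[:,1].max()-bb[3]]
  File "fit.py", line 26, in circ
    def circ(c,r,z):return np.array([proj("wrist",[c[0]+r*np.cos(t),c[1]+r*np.sin(t),z],T[1]) for t in a])
                                     ~~~~^^^^^^^^^^^^^^^^^^^^^^^^^^^^^^^^^^^^^^^^^^^^^^^^^^^^
  File "h.py", line 19, in proj
    c=bot.calibration(n);K=np.array(c["camera_matrix"])
ValueError: time passes only in moves, steps and waits
```

```bash
python3 - <<'E'
s=open("h.py").read()
s=s.replace("def ray","import functools\n@functools.cache\ndef cal(n): return bot.calibration(n)\ndef ray",1).replace("c=bot.calibration(n)","c=cal(n)")
open("h.py","w").write(s)
s=open("fit.py").read()
for a,b in [("-60,-32,8","-60,Q,8"),("-60,32,8","-60,-32,8"),("-60,Q,8","-60,32,8"),("(60,-32,8","(60,Q,8"),("(60,32,8","(60,-32,8"),("(60,Q,8","(60,32,8")]: s=s.replace(a,b)
open("fit.py","w").write(s)
E
python3 fit.py
```

```text
[452.04780794 186.44544015   1.37282435] 5.870664271361931
[[-0.3, -0.9], [-0.6, 0.3], [0.5, -0.6], [0.4, 3.1], [0.5, -0.3], [1.2, 0.8], [1.0, 0.2], [-1.4, -0.9], [-0.2, 0.4]]
top model [444.18055478 147.22674146 152.40381057]
[452.04780863 186.44543991  20.22238024] 5.870664271360786
top tri [444.03142967 148.65755354 151.18480276]
corner tri [409.26112869 134.38537306   5.48181011]
A [444.99522645 -22.20194946] [-0.4  0.5 -0.1  0.1]
B [ 472.11707302 -251.02697057] [-0.6  0.6 -0.1  0.1]
```

View pics/ov.png

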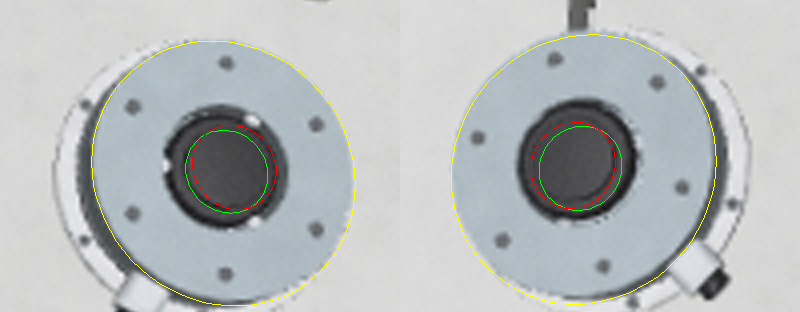

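Run:
```python
from h import *
r=R.from_euler('y',np.radians(25))*R.from_quat([0,1,0,0]); print(r.as_matrix().round(2).tolist())
bot.goto([620,-140,130],r.as_quat());bot.pause(.2)
T=tcp();np.save("pics/T3.npy",T);im=bot.get_image("wrist")[:,:,::-1];cv2.imwrite("pics/w3.png",im)
print(bot.observe()["t"],bot.observe()["contact_force"])
tiles=[]
for c in [(445,-23,40),(472,-252,40)]:
    u,v=proj("wrist",c,T).astype(int);x,y=u-50,max(v-60,0);print(x,y)
    tiles.append(cv2.resize(im[y:y+120,x:x+100],(400,480),interpolation=cv2.INTER_CUBIC))
cv2.imwrite("pics/c3.png",np.hstack(tiles))
```

```text
[[-0.91, 0.0, -0.42], [0.0, 1.0, 0.0], [0.42, 0.0, -0.91]]
5.4417 [-0.29069851 -0.32690848  0.44334225]
367 11
107 36
```

View pics/c3.png

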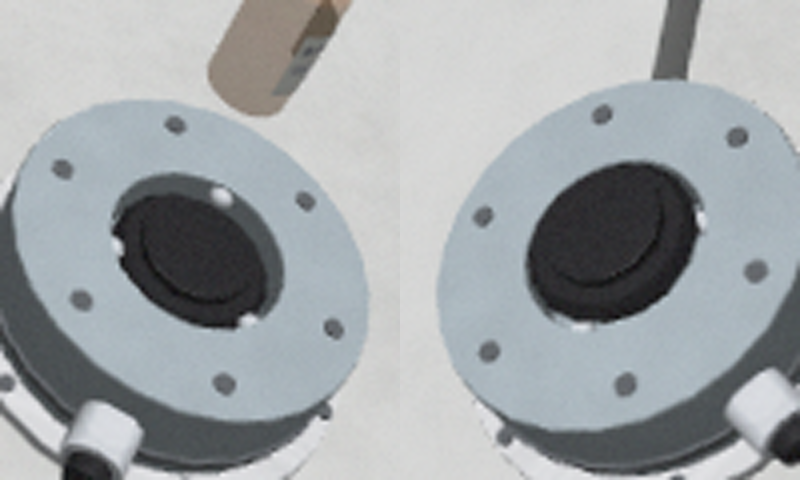

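```bash
cat > plan.py <<'E'
from h import *
from scipy.optimize import least_squares
T2=np.load("pics/T2.npy");T3=np.load("pics/T3.npy");k=104/400
o2=[((x+.5)*k-.5*0+155-100-0-0 if 0 else 155+(x-400)*k,45+(y-300)*k) for x,y in [(549,357),(648,380),(671,481),(595,555),(498,531),(475,433)]]
o3=[(107+(x-400)/4,36+y/4) for x,y in [(602,114),(737,137),(755,271),(625,384),(489,351),(483,216)]]
def res(p):
    r=[]
    for T,o in((T2,o2),(T3,o3)):
        for i,uv in enumerate(o):
            th=p[3]-i*np.pi/3  # image: clockwise seen from above
            r.append(proj("wrist",[p[0]+p[2]*np.cos(th),p[1]+p[2]*np.sin(th),36],T)-uv)
    return np.ravel(r)
f=min((least_squares(res,[472,-251,35,t]) for t in np.arange(0,6.3,1)),key=lambda f:f.cost)
HEAD=f.x[:2]
REST=np.array([452.0,186.8,0]);YAW=1.373
Rz=R.from_euler('z',YAW)
F=REST+Rz.apply([35,0,22.5]);U=Rz.apply([-.5,0,np.cos(np.pi/6)])
G=F+120*U
def orient(opt):  # upright, leaning; presser x axis = Rz x; tool z=-presser z
    up=Rz*R.from_quat([1,0,0,0] if opt else [0,1,0,0])
    lean=Rz*R.from_euler('y',-np.pi/6)*R.from_quat([1,0,0,0] if opt else [0,1,0,0])
    return up.as_quat(),lean.as_quat()
E
python3 - <<'E'
from plan import *
print(f.x,f.cost,np.abs(f.fun).max().round(1)); print(F,U,G)
c=onz("wrist",(460,110),5,np.load("pics/T1.npy"));print("cyl",c)
o,d=ray("wrist",(550,125),np.load("pics/T1.npy"));t=((c-o)[:2]@d[:2])/(d[:2]@d[:2]);print("cyl top",o+t*d)
L=bot
for opt in (0,1):
    up,lean=orient(opt)
    for p,q in [(G+90*U,lean),(G,lean),(G+[0,0,90],lean),([*HEAD,260],up),([*HEAD,155],up)]:
        s=bot.ik(p,q);print(opt,np.round(p),None if s is None else s.round(2))
E
```

```text
[ 469.92963968 -251.50866784  -36.07151143    6.51283108] 0.5464927352965544 0.4
[458.87781863 221.11757     22.5       ] [-0.09825455 -0.490251    0.8660254 ] [447.08727241 162.28745    126.42304845]
cyl [488.74389792 380.32231014   5.        ]
cyl top [502.64408919 381.24607326 200.13097792]
0 [438. 118. 204.] [ 0.88  0.58 -1.29  2.2   0.19  0.5   2.51]
0 [447. 162. 126.] [ 0.61  0.67 -1.08  2.27  0.47  0.27  2.22]
0 [447. 162. 216.] [ 0.67  0.46 -1.06  2.17 -0.13  0.48  2.75]
0 [ 470. -252.  260.] [ 1.19  0.62 -1.29  1.77  0.63  1.24  2.68]
0 [ 470. -252.  155.] [ 0.96  0.59 -0.86  1.91  0.57  0.9   2.77]
1 [438. 118. 204.] [-0.37  0.36  0.51  2.23 -1.02  0.85  0.72]
1 [447. 162. 126.] [ 0.19  0.5  -0.41  2.28 -0.98  0.36  0.57]
1 [447. 162. 216.] [-0.48  0.34  0.5   2.21 -1.03  0.82  0.6 ]
1 [ 470. -252.  260.] [-0.15  0.47  0.84  1.82 -0.4   1.04  0.65]
1 [ 470. -252.  155.] [-0.07  0.59  0.75  1.95 -0.55  0.81  0.78]
```

Run:
```python
from plan import *
up,lean=orient(1)
bot.movel([600,-130,300],rate=250)
bot.goto(G+90*U,lean)
s=bot.observe();print(s["t"],s["q"].round(2) if hasattr(s["q"],"round") else s["q"],s["tcp_pos"])
try: bot.movel(G,rate=100)
except bot.PlanningError as e: print("PE",e)
s=bot.observe();print(s["t"],s["tcp_pos"],G,s["contact_force"])
T=tcp();np.save("pics/T4.npy",T);cv2.imwrite("pics/w4.png",bot.get_image("wrist")[:,:,::-1])
```

```text
7.4667 [-0.39  0.37  0.54  2.23 -1.03  0.86  0.73] [439.38674221 117.99905323 204.29869817]
8.5167 [447.41876397 162.05268428 126.43040878] [447.08727241 162.28745    126.42304845] [-0.17096924 -0.63467968  0.70587029]
```

View pics/w4.png

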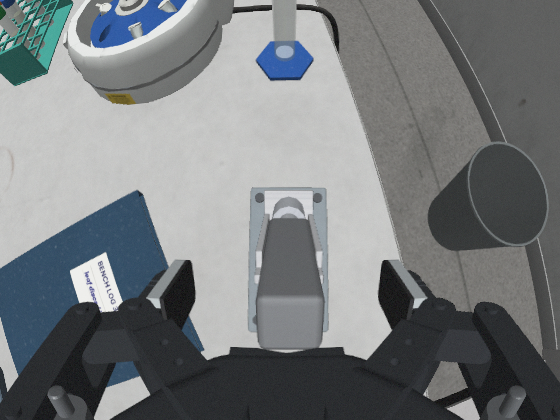

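Run:
```python
from plan import *
up,lean=orient(1)
bot.close(); s=bot.observe();print(s["t"],s["width"],s["contact_force"],s["tcp_pos"])
g=np.array(s["tcp_pos"]);np.save("pics/g.npy",g)
bot.movel(g+[0,0,15],rate=60);s=bot.observe();print(s["contact_force"],s["width"])
bot.movel(g+[0,0,110],rate=120);s=bot.observe();print(s["t"],s["contact_force"],s["moment"],s["width"])
bot.goto([*HEAD,255],up);bot.pause(.2);s=bot.observe();print(s["t"],s["tcp_pos"],s["contact_force"],s["moment"],s["width"])
bot.movel([*HEAD,172],rate=120);bot.pause(.2);s=bot.observe();print(s["t"],s["tcp_pos"],s["contact_force"])
cv2.imwrite("pics/s5.png",bot.get_image("side")[:,:,::-1])
```

```text
9.1583 23.27683530448798 [ 1.09571226 -0.88031907  2.41905344] [447.39568698 162.27496047 126.61396626]
[ 0.86977748 -0.06916257 -2.63490855] 23.494901767326557
10.5 [-0.0536077  -0.15911137 -2.36458069] [-0.75533957  0.14323697 -0.04515444] 23.52296040119904
12.2333 [ 471.96455776 -251.74866716  254.89159784] [-0.19886107  0.13818153 -1.37372644] [-0.0113544   0.0028384  -0.05664594] 23.280683185321575
13.275 [ 472.15293969 -252.70205366  172.70778578] [-0.00335485 -0.1860134  -2.30693282]
```

Run:
```python
from plan import *
c=HEAD+[-1.8,0.9]; z=172
while z>151:
    z-=1 ; bot.movel([*c,z],rate=40); s=bot.observe()
    print(z,round(s["t"],2),np.round(s["tcp_pos"],1),np.round(s["contact_force"],1))
    if s["contact_force"][2]>28: break
```

```text
171 13.57 [ 470.5 -251.1  171. ] [-0.2 -0.8 -2.3]
170 13.82 [ 470.6 -251.3  169.9] [-0.6 -0.4 -1.3]
169 14.07 [ 470.6 -251.3  168.9] [ 0.  -0.9 -1.7]
168 14.32 [ 470.6 -251.3  167.9] [-0.1 -0.  -1.6]
167 14.57 [ 470.6 -251.3  166.9] [ 0.5 -0.2 -2.1]
166 14.82 [ 470.6 -251.3  165.9] [-0.3 -0.  -1.3]
165 15.07 [ 470.6 -251.3  164.9] [ 0.  -0.3 -1.7]
164 15.32 [ 470.8 -251.4  164.1] [ 0.1 -0.5 -1.4]
163 15.57 [ 470.9 -251.5  163.2] [ 0. -0.  1.]
162 15.82 [ 471.  -251.5  162.2] [ 0.3 -1.   2.5]
161 16.07 [ 470.9 -251.4  161.1] [ 1.8 -0.8  2.8]
160 16.32 [ 470.  -250.9  159.5] [-1.2 -0.5 -1.6]
159 16.57 [ 470.4 -251.1  158.7] [-0.   0.3 -1.2]
158 16.82 [ 470.6 -251.3  157.9] [-0.1 -1.3 -2.7]
157 17.07 [ 470.6 -251.3  157. ] [ 0.  -0.6 -1.6]
156 17.32 [ 470.7 -251.4  156. ] [-0.   0.3 -0.5]
155 17.57 [ 470.8 -251.5  155.9] [-1.8  1.1 11.1]
154 17.82 [ 471.2 -251.7  155.8] [-3.5  1.3 20.5]
153 18.07 [ 471.6 -251.9  155.7] [-4.5  2.9 30.9]
```

Run:
```python
from plan import *
up,lean=orient(1);g=np.load("pics/g.npy")
bot.movel([*HEAD,255],rate=120)
bot.goto(g+[0,0,110],lean);bot.pause(.2)
bot.movel(g+[0,0,45],rate=100);bot.pause(.3)
e=np.array(bot.observe()["tcp_pos"])-(g+[0,0,45]);print("err",e,(R.from_quat(bot.observe()["tcp_rot"])*R.from_quat(lean).inv()).as_rotvec())
off=np.array([-e[0],-e[1],0])
for dz in (30,20,12,8,5,3,2,1,0,-.5,-1,-1.5,-2):
    bot.movel(g+off+[0,0,dz],rate=50); s=bot.observe()
    print(dz,round(s["t"],2),np.round(np.array(s["tcp_pos"])-g,1),np.round(s["contact_force"],1),np.round(s["moment"],2))
    if np.linalg.norm(s["contact_force"]+np.array([0,0,1.7]))>6: break
cv2.imwrite("pics/w6.png",bot.get_image("wrist")[:,:,::-1])
```

```text
err [0.14172145 0.05309304 0.37970478] [-2.73029847e-05 -8.01251467e-04  1.00697771e-04]
30 22.36 [-0.3 -0.1 29.8] [-0.2  0.4 -1.4] [-0.76  0.17  0.02]
20 22.71 [-0.3 -0.1 19.8] [ 0.5  0.1 -2.1] [-0.78  0.15 -0.01]
12 23.02 [-0.2 -0.1 12. ] [ 0.2 -1.2 -1.1] [-0.8   0.14  0.01]
8 23.27 [-0.2 -0.   8. ] [-0.   0.2 -2. ] [-0.69  0.18 -0.03]
5 23.52 [-0.2 -0.   5. ] [ 0.4  0.8 -2.4] [-0.81  0.12 -0.  ]
3 23.77 [-0.2 -0.1  2.9] [-0.6  0.  -2.1] [-0.73  0.14  0.03]
2 24.02 [-0.2 -0.1  2. ] [-0.1  0.4 -1.9] [-0.67  0.17  0.02]
1 24.27 [-0.2 -0.1  1. ] [-0.4  0.2 -2.4] [-0.74  0.18 -0.03]
0 24.52 [-0.1  0.   0. ] [ 0.5  1.1 -3.3] [-0.6   0.13  0.05]
-0.5 24.77 [-0.1  0.  -0.2] [-1.3 -0.9  5. ] [-0.23  0.27  0.11]
```

Run:
```python
from plan import *
bot.open_gripper();bot.pause(.3)
T4=np.load("pics/T4.npy");T=tcp()
im=bot.get_image("wrist")[:,:,::-1];cv2.imwrite("pics/w7.png",im)
s=bot.observe();print(s["t"],s["width"],s["contact_force"],T[:3,3]-T4[:3,3])
a=cv2.imread("pics/w4.png")
def sh(x0,y0,x1,y1):
    t=cv2.cvtColor(a[y0:y1,x0:x1],6);w=cv2.cvtColor(np.ascontiguousarray(im[y0-15:y1+15,x0-15:x1+15]),6)
    m=cv2.matchTemplate(w,t,cv2.TM_CCOEFF_NORMED);_,v,_,l=cv2.minMaxLoc(m);return v,l[0]-15,l[1]-15
print("handle end",sh(250,275,330,350),"foot/neck",sh(240,180,340,260))
bot.movel(T[:3,3]+100*U,rate=150)
bot.goto([590,-140,330],[0,1,0,0]);bot.pause(.3)
b=bot.get_image("wrist")[:,:,::-1];cv2.imwrite("pics/w8.png",b);print(tcp()[:3,3]-np.load("pics/T2.npy")[:3,3],bot.observe()["t"])
a=cv2.imread("pics/w2.png");im=b
for n,q in dict(vial=(255,85,283,113),headA=(330,30,412,110),headB=(165,50,245,122),coverB=(183,68,217,102),coverA=(358,50,394,86),presser=(480,45,550,125)).items():print(n,sh(*q))
```

```text
25.7917 85.6260949112633 [ 0.11216457 -0.04085878 -0.2715002 ] [-0.16202659  0.16666048 -0.3234387 ]
handle end (0.9182100296020508, -3, 0) foot/neck (0.9656789898872375, 0, 0)
[-0.63750769 -1.57518829 -0.00930361] 28.1667
vial (0.9753175377845764, 1, 1)
headA (0.9789414405822754, 1, 0)
headB (0.9660826921463013, 1, 1)
coverB (0.9119628071784973, 2, 1)
coverA (0.9780526757240295, 1, 0)
presser (0.9681306481361389, 1, 0)
```

```bash
python3 -c "
from workcell import bot
print(bot.hand_in())"
```

```text
the job is handed in; nothing more can be done
None
```

The job is handed in, with no verdict returned: the right-hand head's proud cover is pressed fully home (force readings showed contact, the snap, then a hard stop 9 mm down), the presser is back in its rest and released, and camera matching shows the vial and the finished head unmoved, at about 28 s of the 45 s allowed.

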